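# Hang the bench tidy on its keyhole screw

## Task

Pick up the small metal bench tidy by its top bar and hang it on the upright board: feel for the screw with the keyhole, pass the wide opening over the screw head, then, still holding the tidy, draw it down until the screw is right at the top of the narrow slot, and let go. Press only gently against the board and screw, and leave the beaker, the tape roll and the bottle where they are.

Things in the scene. Friction and masses are not known exactly. Their poses are not given: they have to be found in the camera images.
- tidy_center (a point): Bench tidy, bare steel sheet, 100 mm wide, 136 high (all sizes mm), 0.15 to 0.31 kg: upright back plate (5 thick, 92 high) with a small open bin at its foot (47 deep from the rear face, 42 high), standing on the worktop, bin towards the robot. Point: half-way up (68 above the underside), mid-width, 5 in front of the flat rear face. Axes: z up, x towards the rear face (into the board when hung), y along the width.
- tidy_bar (a point): Middle of the tidy's top grip bar: 10 thick along x, 60 wide, from 91 to 136 above the underside, rear face flush with the plate's; this point 113.5 above the underside, 5 in front of the rear face. Grip across the thickness from above, fingertips at least 100 above the underside: then they clear the board's top edge, which is 92 above the underside when the tidy hangs. Axes as tidy_center.
- tidy_hole (a point): Centre, on the rear face, of the wide opening of the keyhole through the tidy's plate: 65 above the underside, mid-width. The opening is 18 wide, 19 high, lower corners bevelled; from its top a slot 9 wide runs up to 84.5 above the underside. Axes as tidy_center.
- tidy_slot (a point): Where the screw's axis lies on the tidy's rear face when the tidy is fully home: mid-width, 82 above the underside, 17 above tidy_hole. Axes as tidy_center.
- track_mid (a point): Middle of the dark horizontal adjusting track on the front face of the upright board, 150 above the worktop. x straight into the board, y along the track, z up. One steel screw sticks straight out of the track at this height, tight, anywhere up to 16 either side of this point along y: its place is not measured. Shank 5 diameter; head 14 diameter, 4 thick, front edge bevelled.
- head_plane (a point): Point 11 straight in front of track_mid, in the plane of the screw head's front; 7 of free shank lie between board and head. A plate pressed on the head has its rear face here, 11 off the board; with the head through the wide opening the plate can go flush with the board. Axes as track_mid.
- tidy: The same tidy; origin at the underside, on the rear face's plane, mid-width.
- board: Upright white board with its screw, 160 wide, 12 thick, top edge 160 above the worktop, on a steel stand fixed to the worktop. Origin at worktop level under the track middle, on the front face. It gives backwards (its +x) on rubber bushings by 1 mm per 1.5 N, up to 8 mm, then is rigid; it springs back.
- beaker: Clear beaker, 74 diameter, 80 high, bystander; origin at its underside.
- tape: Roll of label tape lying flat, 68 diameter, 19 high, bystander; origin at its underside.
- bottle: Clear reagent bottle with a screw cap, 72 diameter, 139 high, bystander; origin at its underside.

How it is judged:
By the outcome, as a careful person would: the job done as asked, in the order asked, and still so for the second after the job is handed in, with the robot touching nothing.
It also fails if it takes over 69 s, if anything falls off the work surface, if the arm or the gripper's body presses on something with over 40 N, if the wrist force passes 120 N, or if a joint passes its speed limit or range.

## Robot

A 6-joint arm with a two-finger parallel gripper is mounted at the origin on a cart in front of the work surface, level with it; the furniture and walls round the work are solid. World frame = base frame: x ahead of the robot, y to its left, z up, the work surface at z = 0. Lengths are in m, angles in rad, forces in N, time in s.
With the tool pointing down it reaches from about 0.425 to 0.95 m from the base axis. Payload 3.5 kg.
Tool frame: the origin (TCP) lies at the very end of the fingers, on their centre line; the grasp point (between the pads) lies 19 mm behind it (ctrl.grip_point_offset is the distance from the TCP to the grasp point, in m); z points along the fingers, y is the line along which they close (so a half turn about z gives the same grasp; the last joint's range is limited). The gripper opens to 85 mm and grips with 20 to 120 N. Pads are 22 mm wide; open, the fingers measure 114 mm over their backs; the gripper's body (76 mm by 85 mm) begins 54 mm behind the grasp point. The pads swing forward as they close: fully open they stand 13 mm farther back than shut.
Start: joints at [1.138, 0.286, 1.577, -0, 1.279, -0.15], TCP at [0.188, 0.648, 0.2] pointing down, gripper open.
Joint ranges: [-2.77, 2.77], [-0.9, 2.22], [0.21, 2.48], [-1.53, 4.67], [0.24, 2.81], [-2.84, 2.84]. Speed limits (rad/s): [2.79, 2.79, 3.14, 3.14, 3.14, 3.14].

## Interface

Orientations are given as a unit quaternion [x, y, z, w].
In Python, from plant import ctrl gives the robot as it stands. The module is installed in compiled form; this text tells all that it offers.
- The arm moves only by the shell command python3 -m pendant 'ROWS' [OPENING] [FORCE]. ROWS is JSON, a list of rows, each an object of numbers: "dx", "dy", "dz": the shift along the tool's x, y, z in cm; "twist": the turn about the tool's z in degrees. A call has 1 to 10 rows; each row is the pose to reach, as a shift and turn from the pose commanded when the call began, along the tool's axes at that moment; what a row does not reach only later rows make up. A row lasts 1/8 s, in which the tool goes at most 62.5 mm and 10.7 degrees, less where a joint would pass 70% of its speed; a pose out of reach is approached as far as the arm can. A call with a gripper value outside its range is refused whole. OPENING is the opening in per cent of the stroke, from 0 (shut) to 100 (fully open), set as the call begins (- or left out, the last holds). The fingers move at their own pace and stop on an object; FORCE is the grip in N (left out, the last holds). Time passes only in rows, so rows that repeat a pose let the fingers close. It gives the time, the measured TCP pose, the force, the opening and the grip force at its end, in the units of the state.
- ctrl.get_state(): the state, without advancing time (a new reading comes with each control period).
- ctrl.read_camera(name): name is "scene" or "top" or "wrist"; returns a dict with "img" (400x640x3 uint8, red, green, blue), "depth" (400x640 float32, m along the optical axis (not along the pixel's ray), 0 where there is no reading), "camera_matrix" (3x3 intrinsics, pixels), "distortion" ([k1, k2, p1, p2, k3] as OpenCV has them; the pictures are not rectified), "xyz" and "rotation" of the camera in the world; the wrist camera has in their place "tool_from_camera" (4x4, takes a point from camera to tool coordinates, whose origin is the TCP and whose axes are the flange's). Camera axes: x right, y up, looking along -z (the intrinsics and any distortion apply to the point x, -y, -z); pixel columns grow to the right and rows downward; lengths in m; the calibration is good to about 2 mm. A picture is of the moment at which its call begins: read the wrist's pose just before it.
- ctrl.sign_off(): hands the job in; it is judged then, once.
The state is a dict: "time": time; "qpos": joint angles; "dq": joint speeds; "joint_efforts": joint torques, N m; "eef_pos": TCP position; "tcp_rot": TCP orientation; "contact_force": force on the tool from outside, world axes, zero at the start; "wrist_torque": the same for the moment, N m; "opening": opening from 0.0 (shut) to 1.0 (fully open); "finger_force": force on a finger pad.
Only numpy, scipy, OpenCV 4.12 (cv2) and the standard library are available. Lean on these libraries where they do the work, as an engineer would, in place of code of your own. Each camera call takes 0.05 s, during which the arm holds its last target. There are 200 camera calls.

## Working session

There is one attempt and no reset: what is moved stays moved. The work goes in short steps, Python scripts to look and compute and a shell command to move; the robot and the scene stay as the last step left them, time stands still between calls to the robot, and variables do not carry over. Pictures are saved under pics/ and viewed, at most 10 in all, crops included, and the job is handed in when it is done.

```bash
mkdir -p pics; cat > h.py <<'E'
from plant import ctrl
import numpy as np, cv2, pickle
def shot(n,f):
    s=ctrl.get_state(); c=ctrl.read_camera(n); c['state']=s
    cv2.imwrite(f'pics/{f}.png',c['img'][:,:,::-1]); pickle.dump(c,open(f'pics/{f}.pkl','wb')); return c
def pose(c):
    if 'xyz' in c:
        R=np.array(c['rotation']); 
        return R.reshape(3,3),np.array(c['xyz'])
    from scipy.spatial.transform import Rotation as Ro
    s=c['state']; q=np.array(s['tcp_rot']); R=Ro.from_quat(q).as_matrix() if q.size==4 else q.reshape(3,3)
    T=np.array(c['tool_from_camera']); return R@T[:3,:3], R@T[:3,3]+np.array(s['eef_pos'])
def rays(c,uv):
    p=cv2.undistortPoints(np.array(uv,float).reshape(-1,1,2),np.array(c['camera_matrix']),np.array(c['distortion']))[:,0]
    R,t=pose(c); d=np.c_[p[:,0],-p[:,1],-np.ones(len(p))]@R.T
    return t,d
def plane(c,uv,ax,val):
    t,d=rays(c,uv); return t+d*((val-t[ax])/d[:,ax])[:,None]
def depthpts(c,uv):
    t,d=rays(c,uv); z=np.array([c['depth'][int(round(v)),int(round(u))] for u,v in uv]); return t+d*z[:,None]
def load(f): return pickle.load(open(f'pics/{f}.pkl','rb'))
E
python3 - <<'E'
from h import *
for n in('scene','top','wrist'):
    c=shot(n,n+'0'); print(n,pose(c)[1],np.array(c['camera_matrix'])[0,0],c['distortion'])
print(ctrl.get_state())
a=[cv2.imread(f'pics/{n}0.png') for n in('scene','top')]
E
```

```text
Traceback (most recent call last):
  File "h.py", line 9, in pose
    return R.reshape(3,3),np.array(c['xyz'])
           ~~~~~~~~~^^^^^
ValueError: cannot reshape array of size 4 into shape (3,3)
```

View pics/scene0.png

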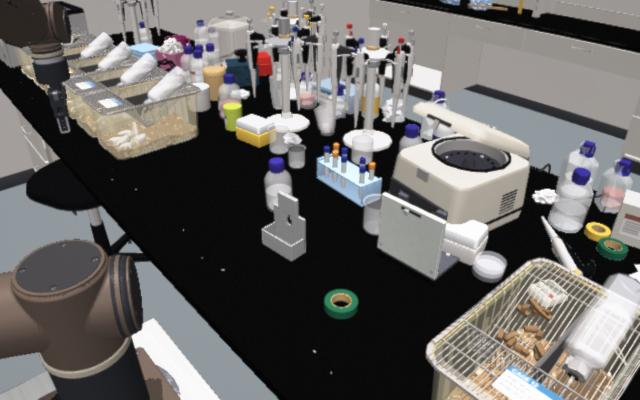

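The scene view shows the tidy at about (285,230), the board at (412,232), the tape at (341,302), the bottle at (278,185) and the beaker at (373,213). The rotations are quaternions, so the helper needs a fix.

```bash
python3 - <<'E'
s=open('h.py').read()
s=s.replace("""        R=np.array(c['rotation']); 
        return R.reshape(3,3),np.array(c['xyz'])
    from scipy.spatial.transform import Rotation as Ro
""","""        return Ro.from_quat(c['rotation']).as_matrix(),np.array(c['xyz'])
""").replace("import numpy","from scipy.spatial.transform import Rotation as Ro\nimport numpy")
open('h.py','w').write(s)
E
python3 - <<'E'
from h import *
for n in('scene','top','wrist'):
    c=shot(n,n+'0'); print(n,pose(c)[1],pose(c)[0].round(2).tolist(),np.array(c['camera_matrix'])[0,0],c['distortion'])
print(ctrl.get_state())
E
```

```text
scene [-0.06587523 -0.57402177  0.69618245] [[0.75, 0.34, -0.57], [-0.67, 0.39, -0.63], [0.01, 0.86, 0.52]] 487.23656907555664 [-0.09017135  0.          0.          0.          0.        ]
top [0.40835849 0.09654508 1.35107549] [[0.02, 0.99, -0.13], [-1.0, 0.02, -0.01], [-0.0, 0.13, 0.99]] 509.13294142091166 [0.02495675 0.         0.         0.         0.        ]
wrist [0.10661645 0.67149488 0.37220807] [[0.28, -0.91, -0.31], [0.96, 0.26, 0.09], [-0.0, -0.33, 0.95]] 321.4824310171258 [-0.05573428  0.          0.          0.          0.        ]
{'time': 0.2, 'qpos': array([ 1.13800233e+00,  2.86866620e-01,  1.57758884e+00,  2.04466379e-06,
        1.27860991e+00, -1.49991666e-01]), 'dq': array([-0.00118707, -0.00215608, -0.00560313,  0.00138999, -0.00419096,
        0.00103246]), 'joint_efforts': array([ 4.43632525e-04, -4.05992961e+01, -2.92680484e+01, -1.72621940e-04,
        4.10380599e-03,  1.14175634e-05]), 'eef_pos': array([0.18813234, 0.64778469, 0.19896511]), 'tcp_rot': array([ 1.40930687e-01,  9.90019191e-01, -7.05038718e-04, -2.12484322e-04]), 'contact_force': array([ 0.17305733,  0.13059301, -0.18009342]), 'wrist_torque': array([ 0.01239276, -0.00933944, -0.03162098]), 'finger_force': 0.0, 'opening': 1.0012538237836155}
```

View pics/top0.png

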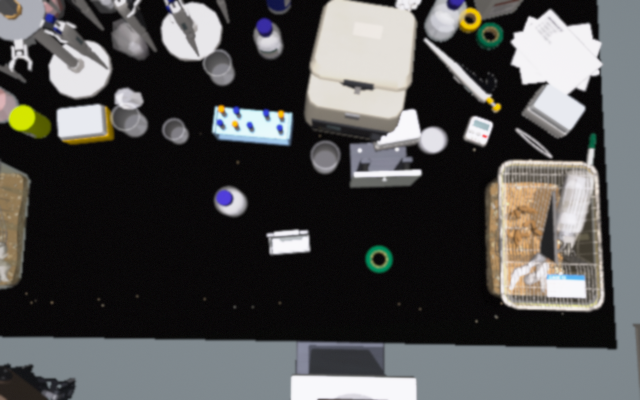

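Top view: image up is +x and image right is -y. The tidy is at (289,242), the board's top edge runs (350,182)–(420,177), the tape is at (379,259), the bottle at (230,203) and the beaker at (324,156). Next I'll measure from depth.

```bash
cat > m.py <<'E'
from h import *
def cloud(c,u0,u1,v0,v1):
    u,v=np.meshgrid(np.arange(u0,u1),np.arange(v0,v1)); uv=np.c_[u.ravel(),v.ravel()]
    P=depthpts(c,uv); z=c['depth'][uv[:,1],uv[:,0]]; k=z>0; return P[k],uv[k]
def rect(P,n):
    r=cv2.minAreaRect(P[:,:2].astype(np.float32)*1000); print(n,len(P),np.round(r[0],1),np.round(r[1],1),round(r[2],1),'z',np.percentile(P[:,2],[5,50,95]).round(4))
E
python3 - <<'E'
from m import *
c=load('top0')
P,uv=cloud(c,255,325,220,265); rect(P[P[:,2]>.11],'tidybar'); rect(P[P[:,2]>.02],'tidy')
P,uv=cloud(c,340,430,140,195); rect(P[(P[:,2]>.15)&(P[:,2]<.17)],'boardtop')
P,uv=cloud(c,360,400,240,280); rect(P[P[:,2]>.01],'tape')
P,uv=cloud(c,205,255,180,222); rect(P[P[:,2]>.02],'bottle')
P,uv=cloud(c,300,345,135,180); rect(P[P[:,2]>.02],'beaker')
s=load('scene0')
P,uv=cloud(s,378,448,195,275)
k=(P[:,2]>.03)&(P[:,2]<.165); P=P[k]
g=None
for _ in range(3):
    m=np.median(P,0); 
    A=np.c_[P[:,1],np.ones(len(P))]; co=np.linalg.lstsq(A,P[:,0],rcond=None)[0]; r=P[:,0]-A@co; P=P[np.abs(r)<max(.004,1.5*np.median(abs(r)))]
print('board face x=a*y+b',co,len(P),P.min(0),P.max(0),np.std(r))
P,uv=cloud(s,260,310,190,262); k=(P[:,2]>.1)&(P[:,2]<.15); rect(P[k],'tidybar scene')
a=cv2.resize(cv2.imread('pics/scene0.png')[180:280,240:460],None,fx=3.4,fy=3.4,interpolation=cv2.INTER_CUBIC);cv2.imwrite('pics/crop1.png',a)
E
```

```text
tidybar 119 [503.8 174.5] [10.2 58.2] 5.8 z [0.1194 0.1343 0.1394]
tidy 312 [485.4 173.3] [ 47.  100.1] 5.7 z [0.0255 0.0905 0.1371]
boardtop 490 [659.8 -63. ] [ 55.8 161.5] 2.5 z [0.152  0.1584 0.1629]
tape 381 [449.9 -60.1] [65.1 68.1] 0.3 z [0.0136 0.0188 0.0233]
bottle 758 [586.9 324.2] [69.4 71.8] 0.7 z [0.0386 0.1004 0.1401]
beaker 359 [710.   83.8] [72.2 71.5] 0.9 z [0.0247 0.0614 0.0814]
board face x=a*y+b [-0.02227092  0.64139438] 1895 [ 0.63940602 -0.14597479  0.03019156] [ 0.64840099 -0.03151755  0.16067259] 0.0020589845414750937
tidybar scene 326 [502.2 170.7] [12.8 60.1] 5.9 z [0.1022 0.1206 0.1352]
```

View pics/crop1.png

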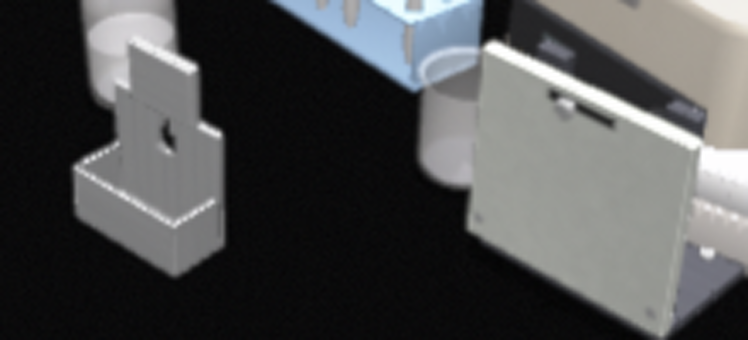

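The crop shows the screw head at crop (563,107), i.e. scene pixel (405.6,211.5), near the left end of the dark track, which runs (550,93)–(617,123). I'll move above the tidy.

```bash
python3 -m pendant '[{"dx":-2,"dy":-1.7,"dz":-3,"twist":4},{"dx":-6,"dy":-5,"dz":-6,"twist":11},{"dx":-10.5,"dy":-9,"dz":-6,"twist":19},{"dx":-15.5,"dy":-13,"dz":-6,"twist":28},{"dx":-20.5,"dy":-17.4,"dz":-6,"twist":37},{"dx":-25.5,"dy":-21.6,"dz":-6,"twist":46},{"dx":-30.5,"dy":-25.9,"dz":-6,"twist":54},{"dx":-35.5,"dy":-30.1,"dz":-6,"twist":61},{"dx":-40.5,"dy":-34.4,"dz":-6,"twist":66},{"dx":-43.5,"dy":-36.9,"dz":-6,"twist":68}]' 60 60
python3 -m pendant '[{"dx":0},{"dx":0},{"dx":0}]'
python3 - <<'E'
from m import *
c=shot('wrist','w1'); s=c['state']; print(s['eef_pos'],Ro.from_quat(s['tcp_rot']).as_matrix().round(4).tolist(),s['qpos'])
P,uv=cloud(c,0,640,0,400)
k=(P[:,2]>.125)&(P[:,2]<.145)&(abs(P[:,1]-.17)<.06)&(abs(P[:,0]-.5)<.05); rect(P[k],'bar')
print(uv[k].min(0),uv[k].max(0))
E
```

```text
time: 1.45
eef_pos: [0.5038, 0.1705, 0.2599]
tcp_rot: [0.671, 0.741, 0.0, 0.0]
contact_force: [0.7, 0.3, -0.9]
opening: 0.599
finger_force: 0.0
[0.50382926 0.17046678 0.25985538] [[-0.099, 0.9951, 0.0003], [0.9951, 0.099, 0.0002], [0.0001, 0.0004, -1.0]] [ 1.35329252e-01 -7.46131981e-02  1.85886903e+00  1.21297464e-04
  1.35697364e+00  3.61680781e-02]
bar 640 [502.2 174.5] [ 9.7 59.4] 5.8 z [0.1328 0.1349 0.1361]
[314 147] [324 208]$[0]: bad value
```

View pics/w1.png

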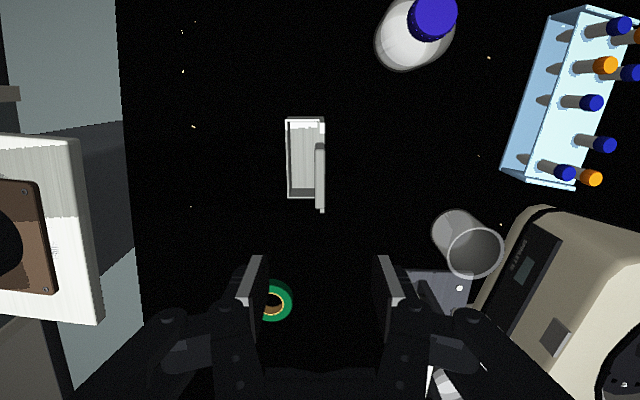

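The wrist view shows the tidy standing undisturbed, with its bar at (314–324,147–208). Bar centre is (502.2,174.5) mm at yaw 5.8°. I'll descend and grip.

```bash
python3 -m pendant '[{"dx":0.4,"dy":-0.1,"dz":3},{"dx":0.4,"dy":-0.1,"dz":8},{"dx":0.4,"dy":-0.1,"dz":12},{"dx":0.4,"dy":-0.1,"dz":14.5},{"dx":0.4,"dy":-0.1,"dz":15.5},{"dx":0.4,"dy":-0.1,"dz":15.5}]' && python3 -m pendant '[{"dx":0,"dz":0},{"dx":0,"dz":0},{"dx":0,"dz":0},{"dx":0,"dz":0},{"dx":0,"dz":0},{"dx":0,"dz":0}]' 0 60
```

```text
$[0]: bad value
```

Rows apparently need all four keys.

```bash
python3 -m pendant '[{"dx":0.4,"dy":-0.1,"dz":3,"twist":0},{"dx":0.4,"dy":-0.1,"dz":8,"twist":0},{"dx":0.4,"dy":-0.1,"dz":12,"twist":0},{"dx":0.4,"dy":-0.1,"dz":14.5,"twist":0},{"dx":0.4,"dy":-0.1,"dz":15.5,"twist":0},{"dx":0.4,"dy":-0.1,"dz":15.5,"twist":0}]' && python3 -m pendant '[{"dx":0,"dy":0,"dz":0,"twist":0},{"dx":0,"dy":0,"dz":0,"twist":0},{"dx":0,"dy":0,"dz":0,"twist":0},{"dx":0,"dy":0,"dz":0,"twist":0},{"dx":0,"dy":0,"dz":0,"twist":0},{"dx":0,"dy":0,"dz":0,"twist":0},{"dx":0,"dy":0,"dz":0,"twist":0}]' 0 60
```

```text
time: 2.25
eef_pos: [0.5015, 0.1764, 0.1046]
tcp_rot: [0.67, 0.742, -0.0, -0.0]
contact_force: [0.2, 1.3, -0.1]
opening: 0.595
finger_force: 0.0
time: 3.12
eef_pos: [0.5016, 0.1763, 0.1048]
tcp_rot: [0.67, 0.742, -0.0, -0.0]
contact_force: [0.3, 0.1, -0.1]
opening: -0.001
finger_force: 0.0
```

The fingers shut on nothing, so I'll look.

```bash
python3 - <<'E'
from m import *
w=shot('wrist','w2');s=shot('scene','s2')
a=cv2.imread('pics/w2.png'); b=cv2.imread('pics/s2.png')[130:290,200:456]
cv2.imwrite('pics/c2.png',np.vstack([cv2.resize(a[100:400,100:580],(480,300)),cv2.resize(b,(480,300))]))
c=shot('top','t2')
P,uv=cloud(c,255,325,215,265);  rect(P[(P[:,2]>.02)&(P[:,2]<.1)],'tidy')
E
```

```text
tidy 12 [472.9 220. ] [15.7  2.6] 11.8 z [0.0205 0.0387 0.0462]
```

View pics/c2.png

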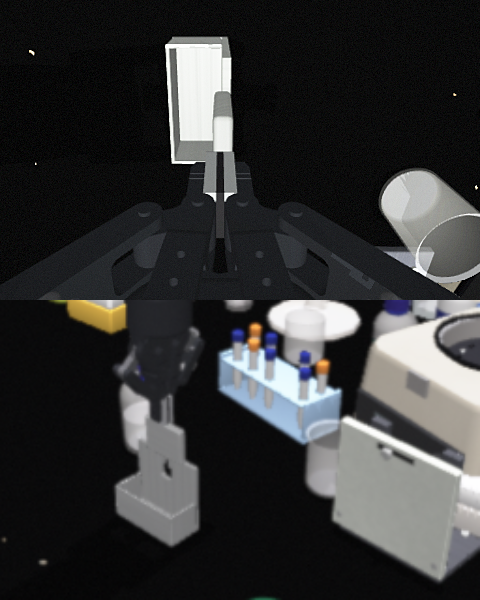

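The fingers look closed just above or on the bar, in the wrist crop at about (220,150–240). I'll check the fingertip and bar heights from depth.

```bash
python3 - <<'E'
from m import *
for f,b in(('w2',(300,340,180,400)),('s2',(250,310,150,270))):
    c=load(f); 
    for v in range(b[2],b[3],8):
        P,uv=cloud(c,b[0],b[1],v,v+1)
        k=(abs(P[:,0]-.502)<.02)&(abs(P[:,1]-.175)<.045)&(P[:,2]>.09)
        if k.sum():
            print(f,v,uv[k][:,0].min(),uv[k][:,0].max(),P[k].min(0).round(3),P[k].max(0).round(3))
cv2.imwrite('pics/c3.png',np.hstack([cv2.resize(load('w2')['img'][180:360,260:380,::-1],(400,600),interpolation=cv2.INTER_CUBIC),cv2.resize(load('s2')['img'][150:255,250:320,::-1],(400,600),interpolation=cv2.INTER_CUBIC)]))
print(ctrl.get_state()['time'])
E
```

```text
w2 180 322 330 [0.499 0.21  0.091] [0.504 0.211 0.092]
w2 188 322 330 [0.499 0.205 0.091] [0.504 0.206 0.092]
w2 196 314 330 [0.495 0.202 0.097] [0.504 0.204 0.104]
w2 204 313 330 [0.495 0.201 0.111] [0.504 0.204 0.118]
w2 212 313 331 [0.495 0.202 0.125] [0.504 0.204 0.13 ]
w2 220 313 332 [0.495 0.201 0.133] [0.504 0.203 0.136]
w2 228 313 332 [0.496 0.196 0.133] [0.505 0.198 0.136]
w2 236 313 332 [0.496 0.192 0.134] [0.505 0.194 0.136]
w2 244 313 332 [0.496 0.188 0.134] [0.506 0.19  0.137]
w2 252 306 333 [0.493 0.187 0.14 ] [0.506 0.188 0.142]
w2 260 306 333 [0.494 0.186 0.147] [0.506 0.188 0.15 ]
w2 268 300 339 [0.491 0.182 0.147] [0.509 0.188 0.156]
w2 276 300 339 [0.492 0.182 0.155] [0.509 0.188 0.162]
w2 284 300 339 [0.492 0.182 0.161] [0.508 0.188 0.169]
w2 292 300 339 [0.492 0.182 0.167] [0.508 0.188 0.173]
w2 300 300 339 [0.493 0.183 0.172] [0.506 0.191 0.182]
w2 308 300 339 [0.493 0.179 0.172] [0.506 0.19  0.185]
w2 316 300 339 [0.493 0.175 0.172] [0.506 0.19  0.189]
w2 324 300 339 [0.493 0.172 0.172] [0.506 0.189 0.193]
w2 332 300 339 [0.493 0.168 0.173] [0.505 0.194 0.202]

[... 240 characters left out ...]
4 0.185 0.209] [0.505 0.192 0.215]
w2 380 300 339 [0.494 0.186 0.212] [0.505 0.189 0.216]
w2 388 300 339 [0.495 0.186 0.215] [0.505 0.189 0.217]
w2 396 300 339 [0.495 0.186 0.217] [0.505 0.189 0.219]
s2 150 282 295 [0.483 0.15  0.243] [0.522 0.168 0.261]
s2 158 282 297 [0.482 0.153 0.227] [0.521 0.164 0.24 ]
s2 166 282 296 [0.483 0.156 0.207] [0.521 0.166 0.221]
s2 174 278 294 [0.486 0.157 0.186] [0.518 0.184 0.201]
s2 182 283 292 [0.489 0.162 0.164] [0.516 0.172 0.178]
s2 190 280 292 [0.486 0.162 0.146] [0.513 0.178 0.157]
s2 198 278 295 [0.493 0.151 0.12 ] [0.507 0.196 0.136]
s2 206 277 298 [0.494 0.141 0.093] [0.508 0.205 0.121]
s2 214 290 298 [0.499 0.143 0.092] [0.51  0.161 0.101]
3.275
```

View pics/c3.png

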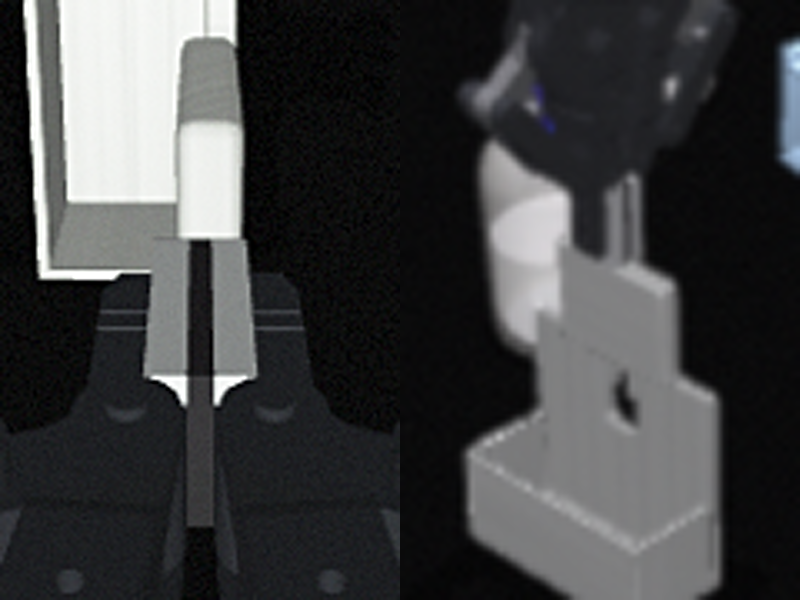

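The pads are shut just above the bar: their ends are at z≈0.138, though the reported TCP is at 0.105. I'll compare with the earlier picture and `grip_point_offset`.

```bash
python3 - <<'E'
from m import *
print(ctrl.grip_point_offset)
for f in('w1','w2','wrist0'):
    c=load(f); P,uv=cloud(c,150,480,180,400); R=Ro.from_quat(c['state']['tcp_rot']).as_matrix()
    Q=(P-np.array(c['state']['eef_pos']))@R
    for lo,hi in((-.06,-.005),(.005,.06)) if f!='w2' else((-.02,-.002),(.002,.02)):
        k=(Q[:,1]>lo)&(Q[:,1]<hi)&(abs(Q[:,0])<.013)&(Q[:,2]>-.06)&(Q[:,2]<.015)
        if k.any():
            j=np.argsort(Q[k][:,2])[-8:]; print(f,k.sum(),'max tool z',Q[k][j].round(4)[::3].tolist(),uv[k][j][::3].tolist())
    print(c['state']['opening'], np.array(c['tool_from_camera']).round(3).tolist())
E
```

```text
0.0187
w1 1094 max tool z [[-0.0039, -0.0266, -0.0346], [0.0065, -0.0265, -0.034], [-0.0032, -0.0266, -0.0339]] [[268, 278], [267, 259], [268, 276]]
w1 1116 max tool z [[-0.0038, 0.0249, -0.0349], [-0.0032, 0.025, -0.034], [0.0052, 0.0251, -0.0338]] [[371, 278], [371, 276], [372, 261]]
0.5992741927979871 [[-0.001, 0.945, 0.326, 0.084], [1.0, 0.001, -0.0, -0.001], [-0.001, 0.326, -0.945, -0.173], [0.0, 0.0, 0.0, 1.0]]
w2 788 max tool z [[0.0098, -0.0035, -0.0296], [0.0117, -0.004, -0.029], [0.0105, -0.004, -0.0289]] [[314, 249], [313, 245], [313, 247]]
w2 716 max tool z [[0.0127, 0.0049, -0.0288], [0.009, 0.0055, -0.0281], [0.0127, 0.0055, -0.0278]] [[331, 243], [332, 249], [332, 242]]
-0.0009312884570287987 [[-0.001, 0.945, 0.326, 0.084], [1.0, 0.001, -0.0, -0.001], [-0.001, 0.326, -0.945, -0.173], [0.0, 0.0, 0.0, 1.0]]
wrist0 851 max tool z [[-0.0057, -0.0429, -0.0442], [-0.0069, -0.043, -0.0441], [-0.0005, -0.043, -0.0438]] [[230, 293], [230, 295], [229, 283]]
wrist0 828 max tool z [[-0.0064, 0.0424, -0.0443], [-0.0055, 0.0424, -0.0439], [-0.0062, 0.0425, -0.0438]] [[409, 294], [409, 292], [409, 293]]
1.0001487466013792 [[-0.001, 0.945, 0.327, 0.085], [1.0, 0.001, -0.0, -0.0], [-0.001, 0.327, -0.945, -0.173], [0.0, 0.0, 0.0, 1.0]]
```

The pad ends sit about 31 mm behind the nominal TCP when shut and 44 mm when open. All three views agree, and so does the empty grip. I'll re-open, go 3.1 cm lower and grip again.

```bash
python3 -m pendant '[{"dx":-0.2,"dy":0,"dz":0,"twist":0},{"dx":-0.2,"dy":0,"dz":0,"twist":0},{"dx":-0.2,"dy":0,"dz":0,"twist":0},{"dx":-0.2,"dy":0,"dz":0,"twist":0},{"dx":-0.2,"dy":0,"dz":1,"twist":0},{"dx":-0.2,"dy":0,"dz":2,"twist":0},{"dx":-0.2,"dy":0,"dz":3.1,"twist":0},{"dx":-0.2,"dy":0,"dz":3.1,"twist":0}]' 50 60 && python3 -m pendant '[{"dx":0,"dy":0,"dz":0,"twist":0},{"dx":0,"dy":0,"dz":0,"twist":0},{"dx":0,"dy":0,"dz":0,"twist":0},{"dx":0,"dy":0,"dz":0,"twist":0},{"dx":0,"dy":0,"dz":0,"twist":0},{"dx":0,"dy":0,"dz":0,"twist":0},{"dx":0,"dy":0,"dz":0,"twist":0}]' 0 60
```

```text
time: 4.28
eef_pos: [0.5006, 0.1741, 0.072]
tcp_rot: [0.67, 0.742, -0.001, -0.001]
contact_force: [0.9, -0.4, 0.5]
opening: 0.503
finger_force: 0.0
time: 5.15
eef_pos: [0.5023, 0.1744, 0.0742]
tcp_rot: [0.67, 0.742, 0.0, 0.0]
contact_force: [1.0, 0.2, 1.3]
opening: 0.103
finger_force: 61.5
```

Gripped: opening 0.103, 61 N. I'll lift it 12 cm and, from the same pose, measure the board and screw in the scene and top views.

```bash
python3 -m pendant '[{"dx":0,"dy":0,"dz":-1,"twist":0},{"dx":0,"dy":0,"dz":-3,"twist":0},{"dx":0,"dy":0,"dz":-6,"twist":0},{"dx":0,"dy":0,"dz":-9,"twist":0},{"dx":0,"dy":0,"dz":-11.5,"twist":0},{"dx":0,"dy":0,"dz":-12,"twist":0},{"dx":0,"dy":0,"dz":-12,"twist":0},{"dx":0,"dy":0,"dz":-12,"twist":0}]'
python3 - <<'E'
from m import *
s=shot('scene','s3'); t=shot('top','t3')
# board front face from scene depth; robust plane
P,uv=cloud(s,378,448,195,275); k=(P[:,2]>.02)&(P[:,2]<.158)&(P[:,0]<.66); P=P[k];uv=uv[k]
for _ in range(6):
    A=np.c_[P[:,1:],np.ones(len(P))]; co=np.linalg.lstsq(A,P[:,0],rcond=None)[0]; r=P[:,0]-A@co; k=abs(r)<max(.003,2*np.std(r)); P=P[k];uv=uv[k]
print('plane x=a*y+b*z+c',co.round(4),len(P),r.std(),'ymin/max',np.percentile(P[:,1],[.5,99.5]))
# top edge from the top camera
P,uv=cloud(t,340,430,165,195); k=(P[:,2]>.15)&(P[:,2]<.17); P=P[k]; uv=uv[k]
rows=[]
for u in np.unique(uv[:,0]):
    q=P[uv[:,0]==u]; q=q[abs(q[:,2]-.16)<.006]
    if len(q): rows.append([q[:,1].mean(),q[:,0].min(),q[:,0].max()])
rows=np.array(rows); print('top: y range',rows[:,0].min(),rows[:,0].max()); 
m=(rows[:,0]>rows[:,0].min()+.006)&(rows[:,0]<rows[:,0].max()-.006)
print('front edge fit',np.polyfit(rows[m,0],rows[m,1],1))
g=cv2.cvtColor(s['img'],cv2.COLOR_RGB2GRAY); print(g[203:222,396:426])
g=cv2.cvtColor(t['img'],cv2.COLOR_RGB2GRAY); print(g[172:192,348:424:3])
E
```

```text
time: 6.15
eef_pos: [0.5008, 0.1742, 0.192]
tcp_rot: [0.67, 0.742, -0.001, -0.001]
contact_force: [-0.5, -0.1, -2.5]
opening: 0.103
finger_force: 61.0
plane x=a*y+b*z+c [-4.350e-02  1.000e-04  6.388e-01] 3194 0.0012566788604122241 ymin/max [-0.14515889  0.01303549]
top: y range -0.1443142003036134 0.017058518714270183
front edge fit [-0.05610223  0.63888482]
[[155 155 161 173 202 235 248 252 253 253 253 249 228 169 118  69  50  39
   38  37  39  38  38  39  37  38  38  39  38  38]
 [156 156 156 156 159 169 197 233 247 251 252 252 253 248 224 169 118  73
   58  42  38  39  38  38  37  38  38  38  38  38]
 [157 157 156 155 151 144 145 162 190 226 239 245 252 252 252 248 224 183
  148  92  63  47  39  38  38  38  38  38  37  39]
 [158 158 158 155 144 114  96 120 142 160 185 222 236 244 252 253 253 252
  242 200 158 108  66  48  39  38  38  38  38  38]
 [158 158 157 155 141 101  52  60  92 126 146 160 179 220 244 250 253 253
  253 252 245 215 163 112  68  49  39  37  39  38]
 [157 157 157 155 141 103  59  55  93 125 132 139 147 159 181 220 243 250
  253 253 253 252 246 219 165 114  69  4
[... 3117 characters left out ...]
81  80  79
   75  74  74  40  10  10   8   7]
 [ 16  86  92  90  86  82  84  81  78  78  75  75  69  62  62  53  50  51
   43  43  42  18   9   8  10   8]
 [ 11  62  62  63  58  53  52  50  46  44  41  42  35  31  31  23  23  22
   16  18  15   7   9  10   9  10]
 [  9  33  31  32  30  22  25  21  17  15  12  14  13  12  11   9   9   9
    8   7   7   8   8   9   8   8]
 [ 10  13  10  12  10   9   8   6   9   9   6   6   8   8   9   8   9   7
    8   6   7   9   8   8   9   9]
 [  9   9   9   6   9   9  10   7   7   6   7   9   8  12   9   8  12   7
    7   8   9  10   6  11   7   9]
 [  8  10   7   8   7   9   7   9   8   8   9   7   9  11   9   9   8   9
    9   8   7   8  10   9  10   9]]
```

```bash
python3 - <<'E'
from m import *
for f in('t3','top0'):
    t=load(f); g=cv2.cvtColor(t['img'],cv2.COLOR_RGB2GRAY).astype(float)
    W=np.clip(g[177:183,378:392]-112,0,None); v,u=np.mgrid[177:183,378:392]
    c=[(W*u).sum()/W.sum(),(W*v).sum()/W.sum()]; print(c,plane(t,[c],2,.157),[ (W.sum(0)).round()])
s=load('s3')
for c in([405,212.5],[405.5,212]): print('scene head',plane(s,[c],0,.631))
# track ends in scene on face plane
ends=[[401.5,207],[420,217.5]]
print('track ends',plane(s,ends,0,.641))
# tidy bar in hand, from top & scene & wrist
w=shot('wrist','w3'); e=w['state']['eef_pos']; print(e)
P,uv=cloud(s,240,330,120,262)
k=(P[:,2]>.02)&(abs(P[:,0]-e[0])<.06)&(abs(P[:,1]-.175)<.07)&(P[:,2]<.215); print(len(P[k]),P[k].min(0),P[k].max(0))
P,uv=cloud(w,200,420,100,300); R=Ro.from_quat(w['state']['tcp_rot']).as_matrix(); Q=(P-e)@R
for lo,hi,n in((-.066,-.058,'top of bar'),(-.02,-.014,'shoulders?'),(.028,.036,'binrim')):
    k=(Q[:,2]>lo)&(Q[:,2]<hi)&(abs(Q[:,0])<.06)&(abs(Q[:,1])<.06)
    r=cv2.minAreaRect(Q[k][:,:2].astype(np.float32)*1000); print(n,k.sum(),r,Q[k].min(0),Q[k].max(0))
E
```

```text
[np.float64(383.8228155339806), np.float64(178.70145631067962)] [[ 0.63469159 -0.05653974  0.157     ]] [array([ 27.,  27.,  26.,  58., 180., 333., 403., 333., 183.,  56.,   9.,
         7.,   4.,   2.])]
[np.float64(383.79344033496164), np.float64(178.67829727843684)] [[ 0.63474626 -0.05646976  0.157     ]] [array([ 22.,  22.,  22.,  39., 155., 303., 367., 301., 157.,  36.,   5.,
         3.,   1.,   0.])]
scene head [[ 0.631      -0.05918244  0.14831039]]
scene head [[ 0.631      -0.06030298  0.15009605]]
track ends [[ 0.641      -0.04107123  0.14904073]
 [ 0.641      -0.09097491  0.14741597]]
[0.50103075 0.17422028 0.19229064]
1877 [0.45261554 0.11551862 0.1142806 ] [0.51256658 0.22587148 0.21477976]
top of bar 2047 ((11.584406852722168, -3.7218971252441406), (31.14499282836914, 30.814008712768555), 57.75920867919922) [ 0.00175022 -0.0190264  -0.06599536] [ 0.02968391  0.0173441  -0.05801284]
shoulders? 423 ((38.450721740722656, -0.7923545837402344), (9.791537284851074, 22.63694190979004), 89.7295150756836) [ 0.02710926 -0.00563464 -0.0199524 ] [ 0.04978018  0.00415556 -0.0140676 ]
binrim 1012 ((-0.03206634521484375, -19.405315399169922), (99.81755065917969, 46.956729888916016), 0.08335648477077484) [-0.04990848 -0.0429491   0.02843545] [0.04988614 0.00414563 0.03597499]
```

View pics/w3.png

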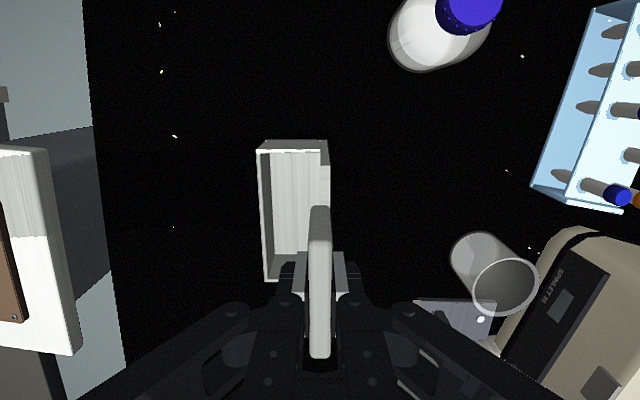

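The tidy sits well in the grip: centred within 0.1 mm, rear face 4.2 mm ahead of the TCP axis, underside 74 mm below the TCP, square. In the wrist view (w3) the bar is at (320,205–357). Top view puts the screw at y≈-0.0565 and scene at about -0.059. I'll move to about 50 mm in front of the board.

```bash
python3 -m pendant '[{"dx":-2,"dy":0.5,"dz":0,"twist":0},{"dx":-5,"dy":1.2,"dz":0,"twist":1},{"dx":-9,"dy":2.2,"dz":0,"twist":2},{"dx":-13,"dy":3.3,"dz":0.5,"twist":3},{"dx":-17,"dy":4.4,"dz":1,"twist":3.2},{"dx":-20.5,"dy":5.4,"dz":1,"twist":3.2},{"dx":-23,"dy":6,"dz":1,"twist":3.2},{"dx":-24.2,"dy":6.2,"dz":1,"twist":3.2},{"dx":-24.2,"dy":6.2,"dz":1,"twist":3.2},{"dx":-24.2,"dy":6.2,"dz":1,"twist":3.2}]'
python3 - <<'E'
from m import *
w=shot('wrist','w4');s=shot('scene','s4'); st=w['state']; e=st['eef_pos']; R=Ro.from_quat(st['tcp_rot']).as_matrix(); print(e,R.round(4).tolist(),st['contact_force'])
P,uv=cloud(w,150,640,100,400); Q=(P-e)@R
k=(P[:,2]>.15)&(P[:,2]<.166)&(Q[:,1]>.03)&(Q[:,1]<.09)&(abs(Q[:,0])<.12); rect(P[k],'boardtop'); 
q=P[k]; b=np.round(q[:,1]/.004); r=np.array([[q[b==i,1].mean(),np.percentile(q[b==i,0],3),(b==i).sum()] for i in np.unique(b) if (b==i).sum()>4]); print(r.round(4).tolist()); print(np.polyfit(r[1:-1,0],r[1:-1,1],1))
E
```

```text
time: 7.55
eef_pos: [0.5876, -0.0592, 0.1836]
tcp_rot: [0.691, 0.723, 0.0, -0.0]
contact_force: [-0.4, 0.1, -1.8]
opening: 0.104
finger_force: 60.9
[ 0.58764124 -0.05916541  0.18361168] [[-0.0461, 0.9989, -0.0006], [0.9989, 0.0461, 0.0006], [0.0007, -0.0005, -1.0]] [-0.43656111  0.1234978  -1.81379677]
boardtop 4526 [653.5 -56.9] [ 48.1 146.3] 2.6 z [0.1515 0.1589 0.1602]
[[-0.1235, 0.6444, 17.0], [-0.1199, 0.644, 44.0], [-0.116, 0.6439, 96.0], [-0.112, 0.6437, 115.0], [-0.1081, 0.6435, 107.0], [-0.1039, 0.6433, 115.0], [-0.1002, 0.6431, 105.0], [-0.0959, 0.6428, 92.0], [-0.092, 0.6426, 93.0], [-0.088, 0.6423, 100.0], [-0.084, 0.6417, 103.0], [-0.0801, 0.6415, 107.0], [-0.076, 0.6413, 109.0], [-0.072, 0.6411, 113.0], [-0.068, 0.641, 106.0], [-0.0639, 0.632, 125.0], [-0.0598, 0.6302, 166.0], [-0.056, 0.6299, 193.0], [-0.0521, 0.6304, 152.0], [-0.048, 0.6399, 123.0], [-0.044, 0.6397, 123.0], [-0.04, 0.6397, 130.0], [-0.036, 0.6399, 122.0], [-0.032, 0.6396, 127.0], [-0.028, 0.6395, 127.0], [-0.0239, 0.6393, 147.0], [-0.02, 0.6391, 180.0], [-0.016, 0.6389, 176.0], [-0.012, 0.6388, 174.0], [-0.008, 0.6385, 178.0], [-0.004, 0.6382, 182.0], [-0.0002, 0.6382, 160.0], [0.004, 0.638, 144.0], [0.008, 0.6377, 144.0], [0.012, 0.6373, 150.0], [0.015, 0.6375, 78.0]]
[-0.04581441  0.63695486]
```

View pics/w4.png

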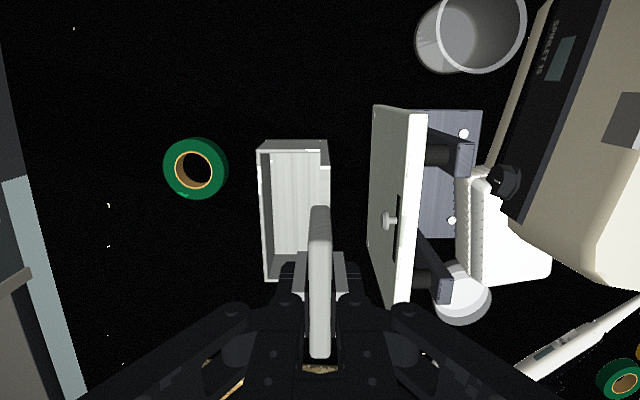

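The wrist view shows the tidy square to the board, with the screw head at (388,220). I'll fit the head position in tool coordinates.

```bash
cat > scr.py <<'E'
from m import *
def screw(f):
    w=load(f); st=w['state']; e=st['eef_pos']; R=Ro.from_quat(st['tcp_rot']).as_matrix()
    P,uv=cloud(w,330,480,60,340); Q=(P-e)@R
    z=P[:,2]
    k=(z>.09)&(z<.156)&(Q[:,1]>.0)&(Q[:,1]<.09)
    b=k&(abs(Q[:,0])<.07)
    A=np.c_[Q[b,0],np.ones(b.sum())]; y=Q[b,1]; 
    g=np.ones(len(y),bool)
    for _ in range(8):
        co=np.linalg.lstsq(A[g],y[g],rcond=None)[0]; r=y-A@co; g=abs(r)<.002
    print('face: tool y = %.4f*x + %.4f'%tuple(co),g.sum())
    off=co[0]*Q[:,0]+co[1]-Q[:,1]
    h=(off>.0065)&(off<.014)&(z>.138)&(z<.162)&(abs(Q[:,0])<.04)
    q=Q[h]; print('head n',h.sum(),'x',np.percentile(q[:,0],[1,50,99]).round(4),'mid',(q[:,0].min()+q[:,0].max())/2,'off max',off[h].max().round(4),'z',z[h].min(),z[h].max())
    t=h&(z>z[h].max()-.003); print('x at crown',Q[t,0].mean())
    print('uv',uv[h].min(0),uv[h].max(0))
E
python3 -c "
from scr import *
screw('w4')"
```

```text
face: tool y = 0.0000*x + 0.0000 0Traceback (most recent call last):
  File "<string>", line 3, in <module>
    screw('w4')
    ~~~~~^^^^^^
  File "scr.py", line 15, in screw
    q=Q[h]; print('head n',h.sum(),'x',np.percentile(q[:,0],[1,50,99]).round(4),'mid',(q[:,0].min()+q[:,0].max())/2,'off max',off[h].max().round(4),'z',z[h].min(),z[h].max())
                                       ~~~~~~~~~~~~~^^^^^^^^^^^^^^^^^^
    return _quantile_unchecked(
        a, q, axis, out, overwrite_input, method, keepdims, weights)
    return _ureduce(a,
                    func=_quantile_ureduce_func,
    ...<5 lines>...
                    overwrite_input=overwrite_input,
                    method=method)
    r = func(a, **kwargs)
    result = _quantile(arr,
                       quantiles=q,
    ...<2 lines>...
                       out=out,
                       weights=wgt)
    slices_having_nans = np.isnan(arr[-1, ...])
                                  ~~~^^^^^^^^^
IndexError: index -1 is out of bounds for axis 0 with size 0
```

```bash
sed -i 's/(Q\[:,1\]>.0)&(Q\[:,1\]<.09)$/(Q[:,1]>.006)\&(Q[:,1]<.09)/; s/    g=np.ones(len(y),bool)/    H,ed=np.histogram(y,bins=np.arange(0,.09,.002)); y0=ed[H.argmax()]+.001; g=abs(y-y0)<.004/; s/range(8)/range(5)/' scr.py; python3 -c "
from scr import *
screw('w4')"
```

```text
face: tool y = -0.0022*x + 0.0534 3262
head n 149 x [-0.0057  0.0009  0.0059] mid -0.00017912506925923596 off max 0.0115 z 0.14437703212107694 0.1573932663441232
x at crown -0.00048500900274078124
uv [380 210] [388 229]
```

The board face is parallel to the tidy within 0.13°, and the head centre is only 0.2–0.5 mm off laterally. I'll lower to hole height and advance to about 4 mm short of the head.

```bash
python3 -m pendant '[{"dx":0,"dy":0,"dz":1,"twist":0},{"dx":0,"dy":0,"dz":2,"twist":0},{"dx":-0.03,"dy":0.3,"dz":2.45,"twist":0},{"dx":-0.03,"dy":1,"dz":2.45,"twist":0},{"dx":-0.03,"dy":2,"dz":2.45,"twist":0},{"dx":-0.03,"dy":2.8,"dz":2.45,"twist":0},{"dx":-0.03,"dy":3.2,"dz":2.45,"twist":0},{"dx":-0.03,"dy":3.4,"dz":2.45,"twist":0},{"dx":-0.03,"dy":3.4,"dz":2.45,"twist":0},{"dx":-0.03,"dy":3.4,"dz":2.45,"twist":0}]'
python3 -c "
from scr import *
w=shot('wrist','w5'); st=w['state'];print(st['eef_pos'],st['contact_force'],st['wrist_torque']); screw('w5')"
```

```text
time: 8.9
eef_pos: [0.6218, -0.0589, 0.1593]
tcp_rot: [0.691, 0.723, -0.0, -0.0]
contact_force: [0.1, -0.0, -1.9]
opening: 0.108
finger_force: 60.9
[ 0.62176957 -0.05889685  0.15928987] [ 0.11836161 -0.01703196 -1.9298439 ] [ 0.07190165 -0.04159235 -0.01316819]
face: tool y = -0.0020*x + 0.0190 1283
head n 149 x [-0.0057  0.0032  0.0073] mid 0.000729493658844102 off max 0.011 z 0.14705004856533063 0.15748647570287017
x at crown 0.001313345736550857
uv [334 222] [340 244]
```

The tidy drifted about 1 mm sideways, so I'll correct by +0.1 and advance gently past the head plane in small steps, watching force.

```bash
python3 -m pendant '[{"dx":0.05,"dy":0,"dz":0,"twist":0},{"dx":0.1,"dy":0,"dz":0,"twist":0},{"dx":0.1,"dy":0.1,"dz":0,"twist":0},{"dx":0.1,"dy":0.2,"dz":0,"twist":0},{"dx":0.1,"dy":0.3,"dz":0,"twist":0},{"dx":0.1,"dy":0.4,"dz":0,"twist":0},{"dx":0.1,"dy":0.5,"dz":0,"twist":0},{"dx":0.1,"dy":0.55,"dz":0,"twist":0},{"dx":0.1,"dy":0.55,"dz":0,"twist":0},{"dx":0.1,"dy":0.55,"dz":0,"twist":0}]'
python3 -c "
from scr import *
w=shot('wrist','w6'); st=w['state'];print(st['eef_pos'],st['contact_force'],st['wrist_torque']); screw('w6')"
```

```text
time: 10.2
eef_pos: [0.6274, -0.0577, 0.1593]
tcp_rot: [0.691, 0.723, -0.0, -0.0]
contact_force: [0.2, 0.7, -2.0]
opening: 0.104
finger_force: 60.9
[ 0.62740798 -0.05767489  0.15932849] [ 0.17015969  0.73853553 -1.98227654] [-0.01455118 -0.03082043 -0.01411209]
face: tool y = -0.0007*x + 0.0132 861
head n 6 x [0.0051 0.0058 0.0062] mid 0.005636464911682126 off max 0.007 z 0.14886121864577656 0.15437319217471035
x at crown 0.005411173917615941
uv [331 224] [331 229]
```

There is no axial resistance and the plate is already about 2 mm past the head front, so the head is in the opening. I'll advance a further 8 mm to near flush.

```bash
python3 -m pendant '[{"dx":0,"dy":0.1,"dz":0,"twist":0},{"dx":0,"dy":0.2,"dz":0,"twist":0},{"dx":0,"dy":0.3,"dz":0,"twist":0},{"dx":0,"dy":0.4,"dz":0,"twist":0},{"dx":0,"dy":0.4,"dz":0,"twist":0}]'; python3 -m pendant '[{"dx":0,"dy":0.1,"dz":0,"twist":0},{"dx":0,"dy":0.2,"dz":0,"twist":0},{"dx":0,"dy":0.3,"dz":0,"twist":0},{"dx":0,"dy":0.4,"dz":0,"twist":0},{"dx":0,"dy":0.4,"dz":0,"twist":0},{"dx":0,"dy":0.4,"dz":0,"twist":0}]'
python3 -c "
from scr import *
w=shot('wrist','w7'); st=w['state'];print(st['eef_pos'],st['contact_force'],st['wrist_torque'])
P,uv=cloud(w,300,480,60,340); k=(P[:,2]>.157)&(P[:,2]<.163)&(P[:,0]>.625)&(P[:,1]>-.04)&(P[:,1]<.01)
Q=(P-st['eef_pos'])@Ro.from_quat(st['tcp_rot']).as_matrix()
print('board top front edge, tool y',np.percentile(Q[k,1],[1,5]),k.sum())"
```

```text
time: 10.88
eef_pos: [0.6315, -0.0575, 0.1593]
tcp_rot: [0.691, 0.723, -0.0, -0.0]
contact_force: [0.6, -0.1, -2.2]
opening: 0.105
finger_force: 60.9
time: 11.62
eef_pos: [0.6354, -0.0573, 0.1593]
tcp_rot: [0.691, 0.723, -0.0, 0.0]
contact_force: [-0.3, -0.5, -1.2]
opening: 0.109
finger_force: 60.9
[ 0.63541852 -0.05730035  0.15934273] [-0.31684218 -0.50130791 -1.15884907] [ 0.01274165 -0.022024   -0.04487505]
board top front edge, tool y [0.00500718 0.00567598] 1886
```

About 1 mm of gap remains, so the slot plate lies behind the head. I'll draw down 15 mm, then check.

```bash
python3 -m pendant '[{"dx":0,"dy":0,"dz":0.15,"twist":0},{"dx":0,"dy":0,"dz":0.3,"twist":0},{"dx":0,"dy":0,"dz":0.5,"twist":0},{"dx":0,"dy":0,"dz":0.7,"twist":0}]'; python3 -m pendant '[{"dx":0,"dy":0,"dz":0.2,"twist":0},{"dx":0,"dy":0,"dz":0.4,"twist":0},{"dx":0,"dy":0,"dz":0.6,"twist":0},{"dx":0,"dy":0,"dz":0.8,"twist":0},{"dx":0,"dy":0,"dz":0.8,"twist":0}]'
```

```text
time: 12.18
eef_pos: [0.6354, -0.0573, 0.1521]
tcp_rot: [0.691, 0.723, -0.0, -0.0]
contact_force: [1.1, 0.1, -1.3]
opening: 0.105
finger_force: 60.9
time: 12.8
eef_pos: [0.6353, -0.0573, 0.1441]
tcp_rot: [0.691, 0.723, -0.0, -0.0]
contact_force: [0.2, 0.6, -1.3]
opening: 0.105
finger_force: 60.9
```

```bash
python3 -m pendant '[{"dx":0,"dy":0,"dz":0.05,"twist":0},{"dx":0,"dy":0,"dz":0.1,"twist":0},{"dx":0,"dy":0,"dz":0.15,"twist":0},{"dx":0,"dy":0,"dz":0.15,"twist":0}]'; python3 -m pendant '[{"dx":0,"dy":0,"dz":0.03,"twist":0},{"dx":0,"dy":0,"dz":0.05,"twist":0},{"dx":0,"dy":0,"dz":0.05,"twist":0},{"dx":0,"dy":0,"dz":0.05,"twist":0}]'
```

```text
time: 13.3
eef_pos: [0.6354, -0.0573, 0.1428]
tcp_rot: [0.691, 0.723, -0.0, -0.0]
contact_force: [0.5, -0.0, -2.3]
opening: 0.102
finger_force: 60.9
time: 13.8
eef_pos: [0.6354, -0.0573, 0.1423]
tcp_rot: [0.691, 0.723, -0.0, 0.0]
contact_force: [-0.4, -0.3, -2.2]
opening: 0.104
finger_force: 60.9
```

Weight is still on the gripper (-2.2 N); a bit further in half-millimetres until the slot seats.

```bash
python3 -m pendant '[{"dx":0,"dy":0,"dz":0.03,"twist":0},{"dx":0,"dy":0,"dz":0.05,"twist":0},{"dx":0,"dy":0,"dz":0.05,"twist":0},{"dx":0,"dy":0,"dz":0.05,"twist":0}]'; python3 -m pendant '[{"dx":0,"dy":0,"dz":0.02,"twist":0},{"dx":0,"dy":0,"dz":0.04,"twist":0},{"dx":0,"dy":0,"dz":0.04,"twist":0},{"dx":0,"dy":0,"dz":0.04,"twist":0}]'
```

```text
time: 14.3
eef_pos: [0.6355, -0.0573, 0.142]
tcp_rot: [0.691, 0.723, 0.0, 0.0]
contact_force: [-0.0, 0.1, -0.1]
opening: 0.104
finger_force: 61.0
time: 14.8
eef_pos: [0.6357, -0.0573, 0.1418]
tcp_rot: [0.691, 0.723, 0.0, 0.0]
contact_force: [0.1, 0.1, 2.1]
opening: 0.11
finger_force: 61.3
```

Vertical force changed sign (-2.2 → +2.1 N), so the slot top rests on the screw. I'll ease to about zero load, check, then release.

```bash
python3 -m pendant '[{"dx":0,"dy":0,"dz":-0.02,"twist":0},{"dx":0,"dy":0,"dz":-0.02,"twist":0},{"dx":0,"dy":0,"dz":-0.02,"twist":0}]'; python3 -m pendant '[{"dx":0,"dy":0,"dz":0,"twist":0},{"dx":0,"dy":0,"dz":0,"twist":0},{"dx":0,"dy":0,"dz":0,"twist":0},{"dx":0,"dy":0,"dz":0,"twist":0},{"dx":0,"dy":0,"dz":0,"twist":0},{"dx":0,"dy":0,"dz":0,"twist":0}]' 35
python3 - <<'E'
from m import *
shot('scene','s8'); shot('wrist','w8')
a=cv2.imread('pics/s8.png')[120:290,330:500]; b=cv2.imread('pics/w8.png')[100:400,200:500]
cv2.imwrite('pics/c8.png',np.hstack([cv2.resize(a,(400,400),interpolation=cv2.INTER_CUBIC),cv2.resize(b,(400,400))]))
E
```

```text
time: 15.18
eef_pos: [0.6356, -0.0573, 0.1418]
tcp_rot: [0.691, 0.723, 0.0, 0.0]
contact_force: [0.2, -0.4, 1.4]
opening: 0.108
finger_force: 61.3
time: 15.92
eef_pos: [0.6354, -0.0573, 0.1416]
tcp_rot: [0.691, 0.723, 0.0, -0.0]
contact_force: [-1.0, -0.0, -0.4]
opening: 0.348
finger_force: 0.0
```

View pics/c8.png

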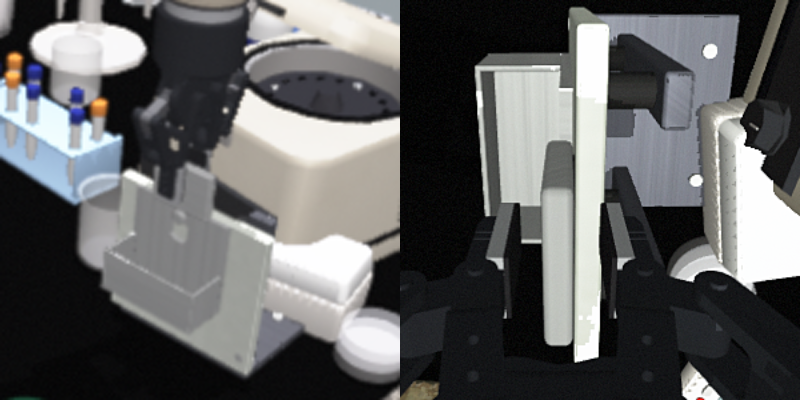

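The tidy hangs flat on the board with the screw head visible at the slot, left crop (180,225). Both fingers are clear of the bar and board in the right crop. I'll retreat straight up, slowly at first.

```bash
python3 -m pendant '[{"dx":0,"dy":0,"dz":-0.5,"twist":0},{"dx":0,"dy":0,"dz":-1.5,"twist":0},{"dx":0,"dy":0,"dz":-3,"twist":0},{"dx":0,"dy":0,"dz":-5,"twist":0},{"dx":0,"dy":0,"dz":-8,"twist":0},{"dx":0,"dy":0,"dz":-11,"twist":0},{"dx":0,"dy":0,"dz":-14,"twist":0},{"dx":0,"dy":0,"dz":-15,"twist":0},{"dx":0,"dy":0,"dz":-15,"twist":0},{"dx":0,"dy":0,"dz":-15,"twist":0}]'
python3 - <<'E'
from m import *
s=shot('scene','s9'); w=shot('wrist','w9')
P,uv=cloud(w,200,500,50,400); k=(P[:,2]>.13+.068)&(P[:,2]<.145+.068)&(P[:,0]<.66)&(abs(P[:,1]+.057)<.06); rect(P[k],'bar top')
for f in('s8','s9'):
    P,uv=cloud(load(f),360,440,180,275); k=(P[:,0]<.632)&(P[:,0]>.57)&(P[:,2]>.03)&(P[:,2]<.12); print('bin',P[k].min(0).round(4),P[k].max(0).round(4),np.median(P[k],0).round(4))
for n,b in(('tape',(325,362,285,322)),):
    P,uv=cloud(s,*b); rect(P[P[:,2]>.01],n); P,uv=cloud(load('scene0'),*b); rect(P[P[:,2]>.01],n+' before')
a=cv2.imread('pics/s9.png')[140:290,340:490]
cv2.imwrite('pics/c9.png',cv2.resize(a,(600,600),interpolation=cv2.INTER_CUBIC))
E
```

```text
time: 17.27
eef_pos: [0.6347, -0.0572, 0.2899]
tcp_rot: [0.691, 0.723, -0.001, -0.001]
contact_force: [0.7, -0.1, -0.8]
opening: 0.351
finger_force: 0.0
bar top 756 [633.6 -57. ] [ 9.4 58.8] 2.8 z [0.2011 0.2028 0.2039]
bin [ 0.5892 -0.1116  0.0644] [ 0.6319 -0.0102  0.1192] [ 0.5954 -0.0692  0.0899]
bin [ 0.589  -0.1122  0.064 ] [ 0.6319 -0.0099  0.1199] [ 0.5956 -0.0689  0.0901]
tape 583 [448.3 -64.3] [68.1 64.4] 48.0 z [0.0116 0.0183 0.0208]
tape before 590 [448.4 -63.6] [70.9 64.5] 45.9 z [0.0115 0.0184 0.0207]
```

View pics/c9.png

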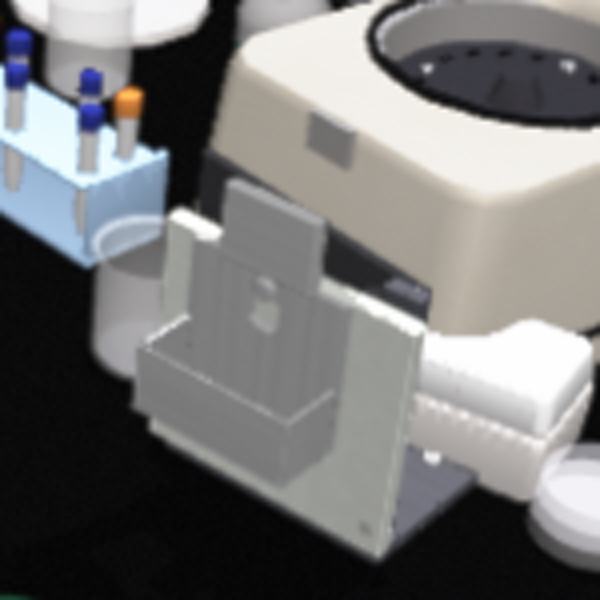

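The tidy hangs level, with its bar top at z≈0.203 (0.204 expected). The screw head is at the top of the keyhole at (265,285), the white wide opening shows below it, and the tape and beaker have not moved.

```bash
python3 -c "
from plant import ctrl
print(ctrl.sign_off())"
```

```text
the job is handed in; nothing more can be done
None
```

The tidy hangs on the screw with the screw at the top of the narrow slot, the gripper is clear of it, and the job is handed in at about 17 s on the robot's clock. The first grip closed on nothing because the fingertips sit about 31 mm behind the reported TCP, so I lowered and gripped again; the beaker, tape roll and bottle were not touched.

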